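# Set the laminator's speed selector to five, then start it

### The job

With a fingertip, turn the laminator's speed selector (the knob with the long pointer) clockwise, click by click, until it rests in position 5, that is, pointing at the fifth bar after the round zero dot. Only then press the flat square start key fully down and let it come up again. Push gently and do not pinch the knob; do not press the round mushroom stop head, and do not lift or shift any of the things standing around.

Things in the scene. Friction and masses are not known exactly. Their poses are not given: they have to be found in the camera images.
- laminator: Grey roll laminator, fixed, 300 (x, from -170 to +130 mm) x 440 (y) mm; origin on the table under the machine; its x axis points to the back of the machine (away from the operator). Control deck at 70 mm height; the roller head, 125 mm high, fills its rear from x = +48 mm on. Three black control plates, 12 mm thick, stand in a row on the deck at x = -55 mm and y = -135, 0 and +135 mm; which is where varies.
- dial_pod: Fixed round black plate of the speed selector, 120 mm diameter, 12 mm thick; origin at the centre of its underside, x axis to the back of the machine like the laminator's, z up. On it white marks at 52 mm radius: a round zero dot and seven bars, 36 degrees apart, clockwise from above. The dot (position 0) lies 126 degrees anticlockwise from the plate's x axis, bar k lies k x 36 degrees clockwise of the dot; bar 5 thus lies 54 degrees clockwise of the x axis.
- dial_axis (a point): Point on the selector's vertical turning axis, on the plate's upper face (82 mm above the table).
- dial_nose (a point): Tip of the selector's pointer, 46 mm from the axis, at half the pointer's height (17 mm above the plate's face). The grey knob has a round hub of 28 mm diameter and one pointer, 12 mm thick, that reaches out to 46 mm from the axis; hub and pointer stand from 4 to 30 mm above the plate's face.
- speed_dial (a joint): Selector angle in rad: 0 at the zero dot (fully anticlockwise stop), growing clockwise seen from above, 0.628 (36 degrees) a click, position 5 = 3.142, last position 7 = 4.398. A spring detent pulls it into the nearest position; getting over a click takes about 0.07 N m (1.5 to 2.5 N at the pointer), then it snaps ahead into the next. It starts somewhere between positions 0 and 3.
- start_key_top (a point): Centre of the top face of the start key: a flat square grey key, 42 x 42 mm, its top 12 mm above its square black plate (94 mm above the table).
- start_key (a joint): Travel of the start key in m: 0 up, 0.006 fully down. A spring of 1.5 N at the top and 4.5 N fully down returns it.
- stop_head_top (a point): Centre of the top of the round mushroom stop head, 42 mm diameter, its top 21 mm above its square black plate (103 mm above the table). Not to be pressed.
- stop_head (a joint): Travel of the stop head in m: 0 up, 0.006 fully down. Same spring as the start key.
- blade_case: Loose blue blade case, 30 x 85 x 14 mm, lying on the front edge of the control deck; origin at its underside centre.
- black_tape: Loose roll of black tape, 62 mm diameter, 19 mm high, lying on top of the roller head; origin at its underside centre.
- blue_magnet: Loose blue dome-shaped magnet, 44 mm diameter, 36 mm high, on the table to the right of the machine.
- glue_bottle: Loose glue bottle, 55 mm diameter, 155 mm high, on the table to the left of the machine.

How it is judged:
By the outcome, as a careful person would: the job done as asked, in the order asked, and still so for the second after the job is handed in, with the robot touching nothing.
It also fails if it takes over 64 s, if anything falls off the work surface, if the arm or the gripper's body presses on something with over 40 N, if the wrist force passes 120 N, or if a joint passes its speed limit or range.

### The arm

A 7-joint arm with a two-finger parallel gripper is mounted at the origin on a cart in front of the work surface, level with it; the furniture and walls round the work are solid. World frame = base frame: x ahead of the robot, y to its left, z up, the work surface at z = 0. Lengths are in m, angles in rad, forces in N, time in s.
With the tool pointing down it reaches from about 0.4 to 0.85 m from the base axis. Payload 10.4 kg.
Tool frame: the origin (TCP) lies between the finger pads; the fingertips stand manip.tcp_to_tips ahead of it and the grasp point (between the pads) lies 2 mm behind it (manip.tcp_to_tips is the distance from the TCP to the fingertips, in m); y points along the fingers, z is the direction in which the jaws open and shut, and the axes are right-handed (so a half turn about y gives the same grasp; the last joint's range is limited). The gripper opens to 85 mm and grips with 20 to 120 N. Pads are 22 mm wide; open, the fingers measure 114 mm over their backs; the gripper's body (76 mm by 85 mm) begins 54 mm behind the grasp point. The pads swing forward as they close: fully open they stand 13 mm farther back than shut.
Start: joints at [-1.364, 0.332, -0.065, 1.46, 0.022, 1.35, -0.088], TCP at [0.142, 0.609, 0.228] pointing down, gripper open.
Joint ranges: [-2.6, 2.6], [-0.5, 2.12], [-1.47, 1.34], [0.16, 2.42], [-1.27, 4.41], [0.06, 2.06], [-2.6, 2.6]. Speed limits (rad/s): [2.22, 2.22, 2.79, 2.79, 3.14, 3.14, 3.14].

### API

Orientations are given as a unit quaternion [x, y, z, w].
In Python, from workcell import manip gives the robot as it stands. The module is installed in compiled form; this text tells all that it offers.
- The arm moves only by the tool move_arm, never from a script. Its argument "increments" is a list of rows, each an object with "offset": the shift along the tool's x, y, z in m, a list of three; "yaw": the turn about the tool's y in degrees; "jaw": the closure in counts, from 0 (fully open) to 255 (shut). In form: [{"offset": [tx, ty, tz], "yaw": yaw, "jaw": jaw}, ...]. A call has 1 to 10 rows; each row is the pose to reach, as a shift and turn from the pose measured when the call began, along the tool's axes at that moment; what a row does not reach only later rows make up. A row lasts 1/12 s, in which the tool goes at most 41.7 mm and 7.16 degrees, less where a joint would pass 70% of its speed; a pose out of reach is approached as far as the arm can. A call with a gripper value outside its range is refused whole. The fingers move at their own pace and stop on an object; "squeeze" is the grip in N (left out, the last holds). Time passes only in rows, so rows that repeat a pose let the fingers close. It gives the time, the measured TCP pose, the force and the opening at its end, in the units of the state.
- manip.get_obs(): the state, without advancing time (a new reading comes with each control period).
- manip.camera(name): name is "scene" or "side" or "wrist"; returns a dict with "pixels" (480x640x3 uint8, red, green, blue), "depth" (480x640 float32, m along the optical axis (not along the pixel's ray), 0 where there is no reading), "intrinsics" (3x3 intrinsics, pixels), "R" (3x3) and "t" (3): a world point X has camera coordinates R X + t; the wrist camera has in their place "mount" (4x4, takes a point from camera to tool coordinates, whose origin is the TCP and whose axes are the tool frame's). Camera axes: x right, y down, z forward; pixel columns grow to the right and rows downward; lengths in m; the calibration is good to about 2 mm. A picture is of the moment at which its call begins: read the wrist's pose just before it.
- manip.hand_in(): hands the job in, once; it reports no verdict.
Trained networks look in a picture, given as the dict that the camera call returned (one of the last four; its "shot" number tells which), for a name from the list of things; names that differ only in an ending like _2 or _b are one class to them, and where a whole thing is asked for, a point or a joint stands for the part that bears it (a point fixed in the world has none). Each returns a list of dicts, best first, with "confidence" (0 to 1); they miss things now and then, are a little off and sometimes report something else, mostly with a low value. They report only what shows in the picture. A call takes as long as a camera call.
- manip.recognise(picture, query): "bbox" ([left, top, right, bottom] in pixels, round what is visible of it).
- manip.spot_point(picture, query): "centre" ([column, row] in pixels: a listed point, or the origin of a listed thing).
The state is a dict: "clock": time; "joint_pos": joint angles; "joint_velocities": joint speeds; "tau": joint torques, N m; "position": TCP position; "ee_rot": TCP orientation; "ft_force": force on the tool from outside, world axes, zero at the start; "torque": the same for the moment, N m; "grip_width": opening from 0.0 (shut) to 1.0 (fully open).
Only numpy, scipy, OpenCV 4.12 (cv2) and the standard library are available. Lean on these libraries where they do the work, as an engineer would, in place of code of your own. Each camera call takes 0.05 s, during which the arm holds its last target. There are 200 camera calls.

## Working session

There is one attempt and no reset: what is moved stays moved. The work goes in short steps, Python scripts to look and compute and a tool call to move; the robot and the scene stay as the last step left them, time stands still between calls to the robot, and variables do not carry over. Pictures are saved under pics/ and viewed, about 8 in all and at most 12, crops included, and the job is handed in when it is done.

Besides the shell and the picture viewer there is one more tool, called as a command line: name --argument value ..., lists and objects as JSON in quotes. move_arm: Moves the arm, as the interface text tells. Its arguments: {"type":"object","properties":{"increments":{"type":"array","items":{"type":"object","properties":{"offset":{"type":"array","items":{"type":"number"}},"yaw":{"type":"number"},"jaw":{"type":"number"}}}},"squeeze":{"type":"number"}},"required":["increments"]}

```bash
mkdir -p pics
cat > h.py <<'E'
import numpy as np, cv2
from workcell import manip
from scipy.spatial.transform import Rotation as Ro
def cam(name):
    o=manip.get_obs(); p=manip.camera(name)
    if 'mount' in p:
        T=np.eye(4);T[:3,:3]=Ro.from_quat(o['ee_rot']).as_matrix();T[:3,3]=o['position']
        p['_M']=T@np.array(p['mount'])
    else:
        T=np.eye(4);T[:3,:3]=p['R'];T[:3,3]=p['t'];p['_M']=np.linalg.inv(T)
    return p
def ray(p,uv):
    d=np.linalg.inv(p['intrinsics'])@np.array([uv[0],uv[1],1.]);return p['_M'][:3,3],p['_M'][:3,:3]@d
def atz(p,uv,z):
    c,d=ray(p,uv);return c+d*(z-c[2])/d[2]
def dep(p,uv):
    c,d=ray(p,uv);return c+d*p['depth'][int(round(uv[1])),int(round(uv[0]))]
def save(p,n): cv2.imwrite('pics/'+n,p['pixels'][:,:,::-1])
E
python3 - <<'E'
from h import *
np.set_printoptions(precision=4,suppress=True)
o=manip.get_obs();print(o,manip.tcp_to_tips)
print(Ro.from_quat(o['ee_rot']).as_matrix())
Z=dict(dial_axis=.082,dial_nose=.099,start_key_top=.094,stop_head_top=.103,dial_pod=.07,laminator=0)
for c in ['scene','side','wrist']:
    p=cam(c);save(p,c+'0.png')
    for q,z in Z.items():
        for r in manip.spot_point({k:v for k,v in p.items() if k!='_M'},q)[:2]:
            print(c,q,r['centre'],round(r['confidence'],2),atz(p,r['centre'],z),dep(p,r['centre']))
E
```

```text
{'clock': 0.0, 'joint_pos': array([-1.3636,  0.3329, -0.0647,  1.4609,  0.0216,  1.3499, -0.0885]), 'joint_velocities': array([-0.0014,  0.0014, -0.0002, -0.0006,  0.0002, -0.0012, -0.0003]), 'tau': array([ -0.0007, -62.5458,   0.0487, -39.1605,   0.0162,   0.01  ,
         0.    ]), 'position': array([0.1423, 0.6082, 0.2274]), 'ee_rot': array([ 0.703 , -0.0811,  0.081 , -0.7019]), 'ft_force': array([ 0.7738, -0.3479,  0.1815]), 'torque': array([-0.0038,  0.0388,  0.0212]), 'grip_width': 1.0001679132492456} 0.017
[[ 0.9737 -0.0003  0.2278]
 [-0.2278 -0.0014  0.9737]
 [ 0.0001 -1.     -0.0015]]
scene dial_axis [344.9, 263.5] 0.69 [ 0.5743 -0.0812  0.082 ] [ 0.5534 -0.1153  0.1025]
scene dial_axis [360.6, 273.0] 0.58 [ 0.5807 -0.1375  0.082 ] [ 0.5668 -0.1587  0.0955]
scene dial_nose [344.0, 262.4] 0.8 [ 0.558  -0.1038  0.099 ] [ 0.549  -0.1185  0.1078]
scene start_key_top [336.6, 244.8] 0.5 [ 0.5954 -0.0077  0.094 ] [ 0.5937 -0.0106  0.0956]
scene stop_head_top [315.9, 220.6] 0.6 [0.6132 0.128  0.103 ] [0.6138 0.129  0.1025]
scene dial_pod [360.9, 279.9] 0.61 [ 0.5763 -0.1462  0.07  ] [ 0.5619 -0.1681  0.0844]
scene laminator [357.0, 275.8] 0.86 [ 0.6496 -0.0171  0.    ] [ 0.5649 -0.1476  0.0839]
scene laminator [337.8, 246.2] 0.4 [0.6951 0.1539 0.    ] [ 0.5927 -0.018   0.0952]
side dial_axis [352.2, 226.0] 0.67 [ 0.5683 -0.1501  0.082 ] [ 0.5534 -0.1091  0.0999]
side dial_nose [352.3, 224.3] 0.4 [ 0.5584 -0.1235  0.099 ] [ 0.553  -0.1087  0.1054]
side start_key_top [327.1, 239.7] 0.61 [ 0.5886 -0.0064  0.094 ] [ 0.5895 -0.0085  0.093 ]
side stop_head_top [300.9, 258.1] 0.58 [0.5979 0.1389 0.103 ] [0.6021 0.1304 0.0984]
side dial_pod [344.7, 228.9] 0.55 [ 0.5915 -0.1483  0.07  ] [ 0.5829 -0.1259  0.08  ]
side laminator [309.8, 264.2] 0.8 [ 0.6514 -0.0234  0.    ] [0.5823 0.1215 0.0807]
side laminator [349.4, 225.4] 0.53 [ 0.6474 -0.3396  0.    ] [ 0.5709 -0.1331  0.0901]
```

Run:
```python
import cv2,numpy as np
a=cv2.imread('pics/scene0.png')[140:360,220:480];b=cv2.imread('pics/side0.png')[140:360,220:480]
cv2.imwrite('pics/v1.png',cv2.resize(np.vstack([a,b]) if 0 else np.hstack([a,b]),None,fx=1.53,fy=1.53,interpolation=cv2.INTER_CUBIC))
```

```text
(no output)
```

View pics/v1.png

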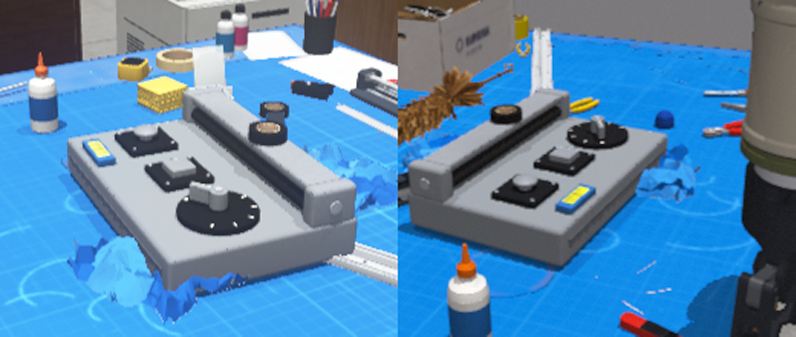

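move_arm --increments '[{"offset":[0,-0.04,0],"yaw":0,"jaw":255},{"offset":[0.03,-0.08,-0.02],"yaw":0,"jaw":255},{"offset":[0.35,-0.1,-0.22],"yaw":0,"jaw":255},{"offset":[0.35,-0.1,-0.22],"yaw":0,"jaw":255},{"offset":[0.35,-0.1,-0.22],"yaw":0,"jaw":255},{"offset":[0.35,-0.1,-0.22],"yaw":0,"jaw":255},{"offset":[0.35,-0.1,-0.22],"yaw":0,"jaw":255},{"offset":[0.35,-0.1,-0.22],"yaw":0,"jaw":255},{"offset":[0.35,-0.1,-0.22],"yaw":0,"jaw":255},{"offset":[0.35,-0.1,-0.22],"yaw":0,"jaw":255}]'

```text
clock: 1.88
position: [0.3967, 0.3506, 0.3247]
ee_rot: [-0.702, 0.081, -0.081, 0.703]
ft_force: [0.7, 1.5, 1.0]
grip_width: 0.001
```

Run:
```python
from h import *
np.set_printoptions(precision=4,suppress=True)
p=cam('wrist');o=manip.get_obs();print(o['clock'],o['position'],o['joint_pos'],o['grip_width']);print(p['mount'],p['_M'],p['intrinsics'])
```

```text
1.9333 [0.4036 0.3433 0.3256] [-0.9681  0.079   0.1876  1.5625 -0.0113  1.4996  0.5499] 0.0023024570876579212
[[-0.0007  0.9638  0.2665 -0.0673]
 [-0.0006 -0.2665  0.9638 -0.1462]
 [ 1.      0.0006  0.0007  0.0011]
 [ 0.      0.      0.      1.    ]] [[ 0.2271  0.9385  0.2601  0.3314]
 [ 0.9739 -0.2192 -0.0592  0.3669]
 [ 0.0015  0.2667 -0.9638  0.4709]
 [ 0.      0.      0.      1.    ]] [[333.3972   0.     320.9853]
 [  0.     333.3972 235.0174]
 [  0.       0.       1.    ]]
```

move_arm --increments '[{"offset":[0.2,0,-0.435],"yaw":0,"jaw":255},{"offset":[0.2,0,-0.435],"yaw":0,"jaw":255},{"offset":[0.2,0,-0.435],"yaw":0,"jaw":255},{"offset":[0.2,0,-0.435],"yaw":0,"jaw":255},{"offset":[0.2,0,-0.435],"yaw":0,"jaw":255},{"offset":[0.2,0,-0.435],"yaw":0,"jaw":255},{"offset":[0.2,0,-0.435],"yaw":0,"jaw":255},{"offset":[0.2,0,-0.435],"yaw":0,"jaw":255},{"offset":[0.2,0,-0.435],"yaw":0,"jaw":255},{"offset":[0.2,0,-0.435],"yaw":0,"jaw":255}]'

```text
clock: 2.77
position: [0.4796, -0.0577, 0.3265]
ee_rot: [-0.702, 0.083, -0.087, 0.702]
ft_force: [1.1, 0.4, -0.6]
grip_width: -0.001
```

```bash
cat > m.py <<'E'
from h import *
np.set_printoptions(precision=4,suppress=True)
import sys
p=cam('wrist');o=manip.get_obs();print(o['clock'],o['position'],o['joint_pos'])
save(p,sys.argv[1])
Z=dict(dial_axis=.082,dial_nose=.099,start_key_top=.094,stop_head_top=.103,dial_pod=.07)
q0={k:v for k,v in p.items() if k!='_M'}
for q in sys.argv[2:] or Z:
    for r in manip.spot_point(q0,q)[:2]:
        print(q,r['centre'],round(r['confidence'],2),atz(p,r['centre'],Z[q]),dep(p,r['centre']))
E
python3 m.py w1.png
```

```text
2.8167 [ 0.48   -0.0665  0.3268] [-0.6018 -0.0619  0.6212  1.6867  0.0391  1.4993  1.3372]
dial_axis [272.3, 287.4] 0.94 [ 0.5732 -0.1428  0.082 ] [ 0.5636 -0.1366  0.1055]
dial_nose [295.6, 271.9] 0.84 [ 0.5535 -0.1056  0.099 ] [ 0.5598 -0.1085  0.082 ]
start_key_top [374.2, 279.3] 0.76 [ 0.5876 -0.0154  0.094 ] [ 0.5876 -0.0154  0.0941]
stop_head_top [494.7, 269.7] 0.91 [0.6055 0.1253 0.103 ] [0.605  0.1249 0.1039]
dial_pod [270.9, 286.5] 0.8 [ 0.5765 -0.1473  0.07  ] [ 0.565  -0.1399  0.0982]
```

View pics/w1.png

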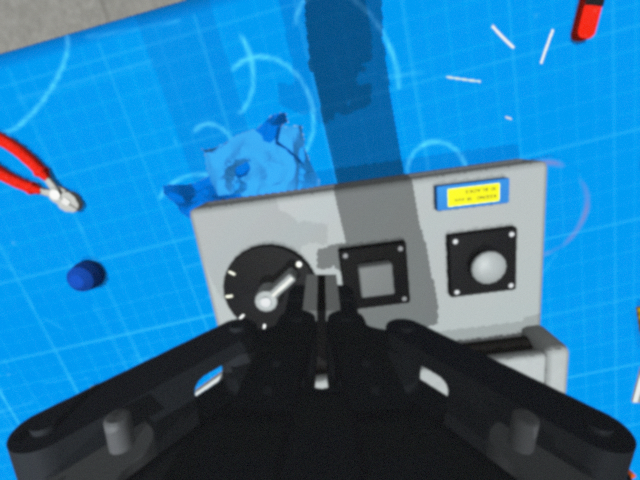

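```bash
cat > wp.py <<'E'
from h import *
import sys
# args: r  list of "pos:z" where pos = commanded dial position in clicks
A=np.array([.573,-.143]);Y=-7.
o=manip.get_obs();R=Ro.from_quat(o['ee_rot']).as_matrix();P=o['position']
r=float(sys.argv[1]);print(o['clock'],P,o['ft_force'])
for a in sys.argv[2:]:
    k,z=map(float,a.split(':'));f=np.radians(Y+126-36*k)
    u=np.array([np.cos(f),np.sin(f)]);n=np.array([-u[1],u[0]])
    h=.006+.011*abs(n@R[:2,0])+.009*abs(n@R[:2,2])
    c=np.r_[A+r*u+h*n,z]
    print(a,c.round(4),(R.T@(c-P)).round(4))
E
python3 wp.py .034 -0.9:.25 -0.9:.14 -0.9:.111
```

```text
3.0667 [ 0.47960505 -0.05439273  0.32603705] [ 0.10005478  0.88603748 -0.14718541]
-0.9:.25 [ 0.5348 -0.1421  0.25  ] [ 0.0741  0.0763 -0.0722]
-0.9:.14 [ 0.5348 -0.1421  0.14  ] [ 0.0737  0.1863 -0.0722]
-0.9:.111 [ 0.5348 -0.1421  0.111 ] [ 0.0735  0.2153 -0.0722]
```

move_arm --increments '[{"offset":[0.04,0.03,-0.04],"yaw":0,"jaw":255},{"offset":[0.065,0.07,-0.065],"yaw":0,"jaw":255},{"offset":[0.065,0.1,-0.07],"yaw":0,"jaw":255},{"offset":[0.065,0.11,-0.072],"yaw":0,"jaw":255},{"offset":[0.065,0.11,-0.072],"yaw":0,"jaw":255},{"offset":[0.065,0.11,-0.072],"yaw":0,"jaw":255},{"offset":[0.065,0.11,-0.072],"yaw":0,"jaw":255}]'

```text
clock: 3.65
position: [0.5269, -0.1381, 0.2177]
ee_rot: [-0.702, 0.082, -0.085, 0.702]
ft_force: [0.8, 0.8, 0.5]
grip_width: 0.001
```

```bash
python3 m.py w2.png;python3 wp.py .034 -0.9:.14 -0.9:.111
```

```text
3.7 [ 0.5272 -0.1382  0.2182] [-0.4747  0.1755  0.7317  1.7277 -0.1235  1.2789  1.6187]
dial_axis [320.5, 273.2] 0.82 [ 0.5732 -0.1482  0.082 ] [ 0.5626 -0.1457  0.1086]
dial_nose [361.7, 248.0] 0.86 [ 0.5525 -0.1079  0.099 ] [ 0.5546 -0.1076  0.0929]
start_key_top [477.1, 263.0] 0.72 [ 0.5908 -0.0138  0.094 ] [ 0.5908 -0.0138  0.094 ]
dial_pod [320.3, 267.8] 0.72 [ 0.5726 -0.1483  0.07  ] [ 0.5624 -0.1458  0.0969]
3.95 [ 0.52654763 -0.13926191  0.21723019] [ 0.55475364 -0.79207792 -0.18214835]
-0.9:.14 [ 0.5348 -0.1421  0.14  ] [ 0.0083  0.0773 -0.0009]
-0.9:.111 [ 0.5348 -0.1421  0.111 ] [ 0.0081  0.1063 -0.0009]
```

View pics/w2.png

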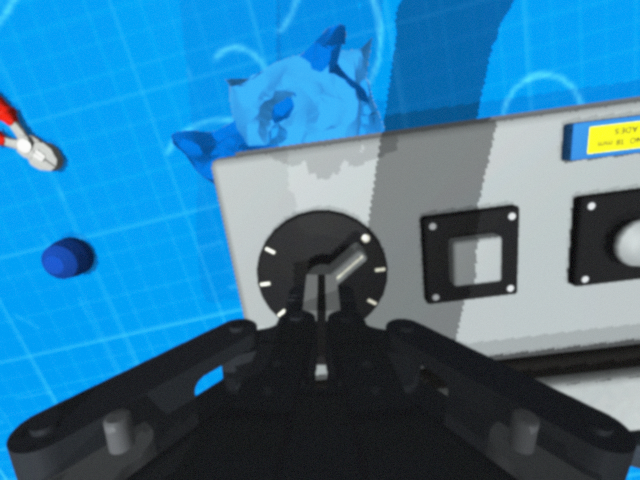

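move_arm --increments '[{"offset":[0,0.03,0],"yaw":0,"jaw":255},{"offset":[0,0.06,0],"yaw":0,"jaw":255},{"offset":[0,0.08,0],"yaw":0,"jaw":255},{"offset":[0,0.095,0],"yaw":0,"jaw":255},{"offset":[0,0.104,0],"yaw":0,"jaw":255},{"offset":[0,0.106,0],"yaw":0,"jaw":255},{"offset":[0,0.106,0],"yaw":0,"jaw":255}]'

```text
clock: 4.53
position: [0.5272, -0.1393, 0.1115]
ee_rot: [-0.702, 0.082, -0.086, 0.702]
ft_force: [0.1, 0.7, -0.0]
grip_width: -0.001
```

```bash
sed -i 's/^A=.*/A=np.array([.573,-.148]);Y=-7.3/' wp.py; python3 wp.py .034 -0.7:.111 -.4:.111 -.2:.111 0:.111 .2:.111 .4:.111 .6:.111 .8:.111 1:.111
```

```text
4.5333 [ 0.52720685 -0.13926241  0.11145638] [ 0.09282123  0.67078316 -0.04981807]
-0.7:.111 [ 0.5346 -0.1429  0.111 ] [ 0.0081  0.0005 -0.0018]
-.4:.111 [ 0.5355 -0.1365  0.111 ] [0.0074 0.0005 0.0046]
-.2:.111 [ 0.5369 -0.1322  0.111 ] [0.0077 0.0005 0.0092]
0:.111 [ 0.539  -0.1279  0.111 ] [0.0087 0.0005 0.0138]
.2:.111 [ 0.5418 -0.1238  0.111 ] [0.0105 0.0005 0.0185]
.4:.111 [ 0.5453 -0.12    0.111 ] [0.013  0.0005 0.023 ]
.6:.111 [ 0.5495 -0.1167  0.111 ] [0.0163 0.0006 0.0272]
.8:.111 [ 0.5543 -0.114   0.111 ] [0.0203 0.0006 0.031 ]
1:.111 [ 0.5595 -0.112   0.111 ] [0.025  0.0006 0.0341]
```

move_arm --increments '[{"offset":[0.007,0,0.003],"yaw":0,"jaw":255},{"offset":[0.0075,0,0.007],"yaw":0,"jaw":255},{"offset":[0.0085,0,0.011],"yaw":0,"jaw":255},{"offset":[0.0095,0,0.015],"yaw":0,"jaw":255},{"offset":[0.0105,0,0.0185],"yaw":0,"jaw":255},{"offset":[0.012,0,0.021],"yaw":0,"jaw":255},{"offset":[0.0135,0,0.0235],"yaw":0,"jaw":255},{"offset":[0.015,0,0.0255],"yaw":0,"jaw":255},{"offset":[0.017,0,0.028],"yaw":0,"jaw":255},{"offset":[0.018,0,0.029],"yaw":0,"jaw":255}]'

```text
clock: 5.37
position: [0.5519, -0.115, 0.1116]
ee_rot: [-0.702, 0.082, -0.086, 0.702]
ft_force: [-0.0, 0.2, 0.8]
grip_width: 0.002
```

```bash
python3 m.py w3.png dial_nose dial_axis; python3 wp.py .034 .8:.111 1:.111 1.2:.111 1.4:.111 1.6:.111 1.8:.111 2:.111
```

```text
5.4167 [ 0.5519 -0.115   0.1115] [-0.4495  0.3389  0.6862  1.8017 -0.2418  1.0807  1.656 ]
dial_nose [332.4, 276.4] 0.8 [ 0.5522 -0.1078  0.099 ] [ 0.5432 -0.1065  0.1205]
dial_axis [275.5, 314.6] 0.94 [ 0.575  -0.1467  0.082 ] [ 0.5637 -0.1405  0.1042]
5.5167 [ 0.55153046 -0.11540526  0.11152215] [-0.09281825 -0.22452342 -0.42059449]
.8:.111 [ 0.5543 -0.114   0.111 ] [0.0023 0.0005 0.002 ]
1:.111 [ 0.5595 -0.112   0.111 ] [0.007  0.0006 0.0052]
1.2:.111 [ 0.5649 -0.1108  0.111 ] [0.0119 0.0006 0.0076]
1.4:.111 [ 0.5687 -0.1097  0.111 ] [0.0153 0.0006 0.0096]
1.6:.111 [ 0.5728 -0.1091  0.111 ] [0.0192 0.0006 0.0112]
1.8:.111 [ 0.5772 -0.109   0.111 ] [0.0234 0.0006 0.0123]
2:.111 [ 0.5818 -0.1095  0.111 ] [0.028  0.0007 0.0128]
```

View pics/w3.png

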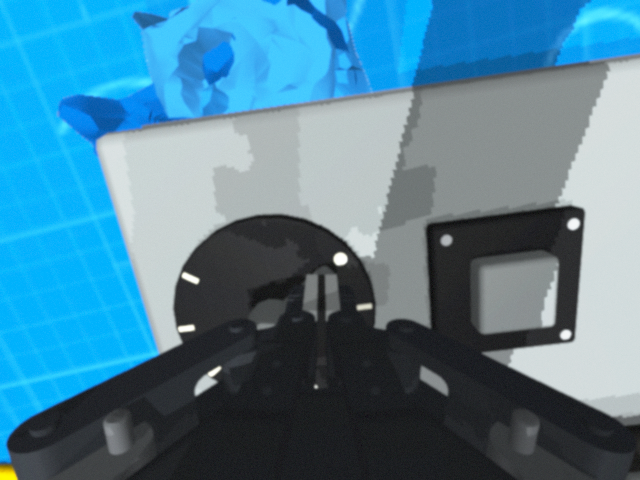

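move_arm --increments '[{"offset":[0.0035,0,0.003],"yaw":0,"jaw":255},{"offset":[0.007,0,0.005],"yaw":0,"jaw":255},{"offset":[0.0095,0,0.0065],"yaw":0,"jaw":255},{"offset":[0.012,0,0.0076],"yaw":0,"jaw":255},{"offset":[0.014,0,0.0086],"yaw":0,"jaw":255},{"offset":[0.016,0,0.0098],"yaw":0,"jaw":255},{"offset":[0.018,0,0.0107],"yaw":0,"jaw":255},{"offset":[0.02,0,0.0114],"yaw":0,"jaw":255},{"offset":[0.0225,0,0.012],"yaw":0,"jaw":255},{"offset":[0.0235,0,0.0123],"yaw":0,"jaw":255}]'

```text
clock: 6.35
position: [0.5776, -0.109, 0.1117]
ee_rot: [0.702, -0.082, 0.086, -0.702]
ft_force: [0.6, 0.4, -0.3]
grip_width: 0.003
```

```bash
python3 - <<'E'
from h import *
for n in ['scene','side']:
    p=cam(n);save(p,n+'1.png')
a=[cv2.imread(f'pics/{n}1.png')[y-50:y+50,x-50:x+50] for n,x,y in [('scene',355,270),('side',352,228)]]
cv2.imwrite('pics/v2.png',cv2.resize(np.hstack(a),None,fx=4,fy=4,interpolation=cv2.INTER_CUBIC))
E
python3 wp.py .034 1.8:.111 2:.111 2.2:.111 2.4:.111 2.6:.111 2.8:.111 3:.111
```

```text
6.45 [ 0.57741773 -0.10904088  0.11158375] [-0.42699615 -0.37430463 -0.62179275]
1.8:.111 [ 0.5772 -0.109   0.111 ] [-0.0002  0.0006  0.    ]
2:.111 [ 0.5818 -0.1095  0.111 ] [0.0043 0.0006 0.0005]
2.2:.111 [ 0.5864 -0.1108  0.111 ] [0.0091 0.0006 0.0004]
2.4:.111 [ 0.591  -0.1128  0.111 ] [ 0.014   0.0007 -0.0005]
2.6:.111 [ 0.5953 -0.1156  0.111 ] [ 0.019   0.0007 -0.0021]
2.8:.111 [ 0.5994 -0.1191  0.111 ] [ 0.0237  0.0007 -0.0046]
3:.111 [ 0.6029 -0.1233  0.111 ] [ 0.0281  0.0007 -0.0078]
```

View pics/v2.png

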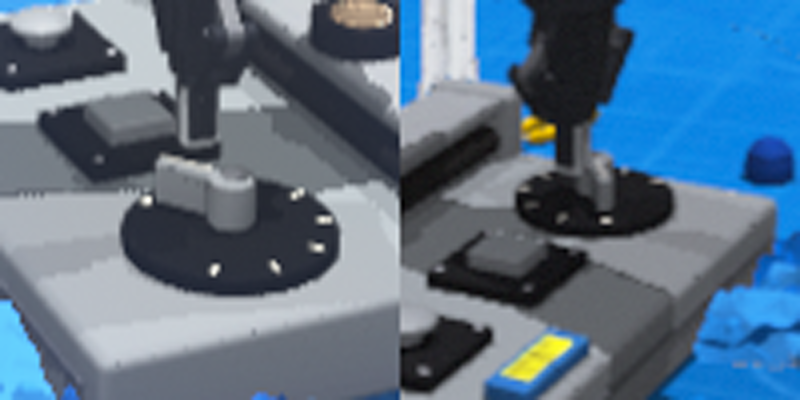

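Run:
```python
from h import *
A=np.array([.573,-.148]);ims=[]
for n,x,y in [('scene',355,270),('side',352,228)]:
    p=cam(n);im=cv2.resize(p['pixels'][y-50:y+50,x-50:x+50,::-1].copy(),None,fx=4,fy=4,interpolation=cv2.INTER_CUBIC)
    pr=lambda X:((p['intrinsics']@(p['R']@X+p['t']))[:2]/(p['R']@X+p['t'])[2]-[x-50,y-50])*4+1.5
    for k in range(8):
        f=np.radians(-7.3+126-36*k);u=np.array([np.cos(f),np.sin(f)])
        cv2.putText(im,str(k),tuple(map(int,pr(np.r_[A+.052*u,.082])-[5,-5])),0,.5,(0,255,0),1)
        cv2.circle(im,tuple(map(int,pr(np.r_[A+.046*u,.112]))),3,(0,0,255) if k else (255,0,255),-1)
    P=manip.get_obs()['position'].copy();P[2]-=.017
    cv2.circle(im,tuple(map(int,pr(P))),4,(0,255,255),1);ims.append(im)
    for r in manip.spot_point(p if 0 else {k:v for k,v in p.items() if k!='_M'},'dial_nose')[:2]:print(n,r,atz(p,r['centre'],.099))
cv2.imwrite('pics/v3.png',np.hstack(ims))
```

```text
scene {'centre': [344.7, 267.2], 'confidence': 0.65} [ 0.54741921 -0.12434767  0.099     ]
side {'centre': [351.3, 225.8], 'confidence': 0.57} [ 0.55711154 -0.11172639  0.099     ]
```

View pics/v3.png

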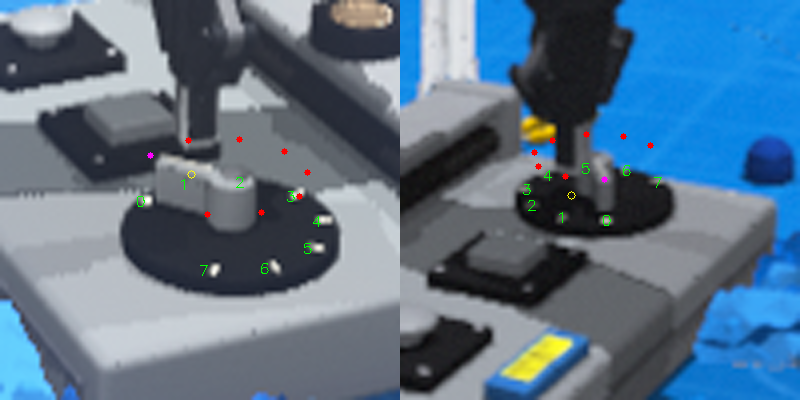

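Run:
```python
from h import *
np.set_printoptions(precision=4,suppress=True)
o=manip.get_obs();P=o['position'];print(P,o['ft_force'])
for n in ['scene','side','wrist']:
    p=cam(n);v,u=np.mgrid[0:480,0:640];K=np.linalg.inv(p['intrinsics'])
    d=p['depth'];X=(np.stack([u,v,np.ones_like(u)],-1)@K.T)*d[...,None]
    W=X@p['_M'][:3,:3].T+p['_M'][:3,3]
    m=(np.hypot(W[...,0]-P[0],W[...,1]-P[1])<.025)&(d>0)&(W[...,2]>.084)&(W[...,2]<.2)
    idx=np.argwhere(m);o_=np.argsort(W[m][:,2])
    print(n,m.sum());
    for i in o_[::max(1,len(o_)//25)]: print(idx[i][::-1],W[m][i])
```

```text
[ 0.5772 -0.109   0.1116] [-0.8663  0.4844 -0.0089]
scene 328
[352 272] [ 0.5645 -0.1276  0.0841]
[346 259] [ 0.5575 -0.1129  0.1115]
[346 258] [ 0.5568 -0.1139  0.1146]
[356 255] [ 0.579  -0.1197  0.1191]
[358 253] [ 0.5833 -0.1208  0.1234]
[350 253] [ 0.5655 -0.1161  0.1257]
[358 252] [ 0.5798 -0.1262  0.129 ]
[352 251] [ 0.5683 -0.1198  0.1314]
[350 249] [ 0.5662 -0.1147  0.1347]
[351 248] [ 0.5683 -0.1153  0.1369]
[352 247] [ 0.569  -0.1182  0.1403]
[352 245] [ 0.5716 -0.1141  0.1428]
[358 245] [ 0.5807 -0.1241  0.1449]
[351 243] [ 0.5686 -0.1146  0.1486]
[354 243] [ 0.57   -0.1244  0.1522]
[350 240] [ 0.5649 -0.1161  0.1572]
[348 234] [ 0.5717 -0.0964  0.1622]
[350 236] [ 0.5628 -0.119   0.1684]
[348 231] [ 0.569  -0.1007  0.1717]
[353 232] [ 0.5674 -0.1236  0.1786]
[349 230] [ 0.5596 -0.1197  0.1834]
[348 228] [ 0.5605 -0.114   0.1857]
[345 223] [ 0.5646 -0.0947  0.1894]
[345 221] [ 0.5661 -0.0922  0.1929]
[348 224] [ 0.5589 -0.1163  0.1963]
[346 220] [ 0.5623 -0.1025  0.1998]
side 283
[352 230] [ 0.5534 -0.1075  0.0881]
[351 226] [ 0.5576 -0.1107  0.0987]
[351 222] [ 0.5592 -0
[... 1090 characters left out ...]
-0.1083  0.1569]
[336 321] [ 0.567  -0.1003  0.1612]
[360 323] [ 0.5683 -0.0929  0.1631]
[309 359] [ 0.576  -0.1115  0.1651]
[329 385] [ 0.5849 -0.107   0.1679]
[336 337] [ 0.5669 -0.1007  0.1704]
[282 339] [ 0.5628 -0.116   0.1719]
[333 355] [ 0.5677 -0.1021  0.1774]
[355 345] [ 0.5623 -0.0952  0.1829]
[289 353] [ 0.559  -0.1116  0.1854]
[274 358] [ 0.5579 -0.1149  0.1877]
[301 388] [ 0.5663 -0.1102  0.1897]
[295 367] [ 0.5589 -0.1096  0.1914]
[299 382] [ 0.5618 -0.1093  0.1931]
[381 376] [ 0.5635 -0.0907  0.1945]
[304 404] [ 0.5657 -0.109   0.1957]
[296 387] [ 0.5599 -0.1092  0.1968]
[291 385] [ 0.5584 -0.1099  0.1978]
[255 392] [ 0.5575 -0.1174  0.1989]
[335 417] [ 0.5667 -0.1022  0.2   ]
```

```bash
cat > tip.py <<'E'
from h import *
np.set_printoptions(precision=4,suppress=True)
o=manip.get_obs();P=o['position'];R=Ro.from_quat(o['ee_rot']).as_matrix();print(o['clock'],P,o['ft_force'],o['grip_width'])
p=cam('wrist');v,u=np.mgrid[0:480,0:640];K=np.linalg.inv(p['intrinsics'])
X=(np.stack([u,v,np.ones_like(u)],-1)@K.T)*p['depth'][...,None]
M=np.array(p['mount']);T=X@M[:3,:3].T+M[:3,3]
for c in (312,332):
    print(c,[(r,*T[r,c].round(4)) for r in range(262,290,2)])
E
python3 tip.py;python3 wp.py .034 -0.9:.125
```

```text
6.8 [ 0.5772 -0.109   0.1117] [ 0.568  -0.0058 -0.662 ] 0.002086624046479148
312 [(262, np.float64(-0.0036), np.float64(0.0279), np.float64(-0.0037)), (264, np.float64(-0.002), np.float64(0.0291), np.float64(-0.0038)), (266, np.float64(-0.0006), np.float64(0.0297), np.float64(-0.0038)), (268, np.float64(0.0002), np.float64(0.0287), np.float64(-0.0038)), (270, np.float64(0.0015), np.float64(0.0289), np.float64(-0.0038)), (272, np.float64(0.003), np.float64(0.0297), np.float64(-0.0038)), (274, np.float64(0.0044), np.float64(0.0302), np.float64(-0.0038)), (276, np.float64(-0.011), np.float64(-0.01), np.float64(-0.0027)), (278, np.float64(-0.011), np.float64(-0.0123), np.float64(-0.0027)), (280, np.float64(-0.0115), np.float64(-0.0156), np.float64(-0.0026)), (282, np.float64(-0.0108), np.float64(-0.0161), np.float64(-0.0026)), (284, np.float64(-0.011), np.float64(-0.0186), np.float64(-0.0025)), (286, np.float64(-0.0107), np.float64(-0.0199), np.float64(-0.0025)), (288, np.float64(-0.0106), np.float64(-0.0217), np.float64(-0.0024))]
332 [(262, np.float64(-0.0036), np.float64(0.0281), np.f
[... 343 characters left out ...]
(0.0074)), (274, np.float64(0.004), np.float64(0.0291), np.float64(0.0075)), (276, np.float64(-0.0106), np.float64(-0.0092), np.float64(0.0061)), (278, np.float64(-0.0106), np.float64(-0.0114), np.float64(0.006)), (280, np.float64(-0.0107), np.float64(-0.0138), np.float64(0.0059)), (282, np.float64(-0.0106), np.float64(-0.0157), np.float64(0.0059)), (284, np.float64(-0.0107), np.float64(-0.018), np.float64(0.0058)), (286, np.float64(-0.0109), np.float64(-0.0203), np.float64(0.0057)), (288, np.float64(-0.0106), np.float64(-0.0218), np.float64(0.0057))]
6.85 [ 0.57725582 -0.10900137  0.11168079] [-0.44450753 -0.43591585 -0.00430735]
-0.9:.125 [ 0.5347 -0.147   0.125 ] [-0.0323 -0.0135 -0.0469]
```

move_arm --increments '[{"offset":[0,-0.013,0],"yaw":0,"jaw":255},{"offset":[-0.015,-0.015,-0.02],"yaw":0,"jaw":255},{"offset":[-0.042,-0.015,-0.041],"yaw":0,"jaw":255},{"offset":[-0.042,-0.015,-0.041],"yaw":0,"jaw":255},{"offset":[-0.042,-0.008,-0.041],"yaw":0,"jaw":255},{"offset":[-0.042,0.003,-0.041],"yaw":0,"jaw":255},{"offset":[-0.042,0.01,-0.041],"yaw":0,"jaw":255},{"offset":[-0.042,0.015,-0.041],"yaw":0,"jaw":255},{"offset":[-0.042,0.0185,-0.041],"yaw":0,"jaw":255},{"offset":[-0.042,0.0185,-0.041],"yaw":0,"jaw":255}]'

```text
clock: 7.68
position: [0.5266, -0.1387, 0.0918]
ee_rot: [0.702, -0.083, 0.085, -0.702]
ft_force: [0.4, 0.3, -0.1]
grip_width: 0.0
```

```bash
python3 tip.py | cut -c1-500; python3 m.py w4.png dial_nose;  python3 wp.py .034 -0.7:.093 -.4:.093 -.2:.093 0:.093 .2:.093 .4:.093 .6:.093 .8:.093 1:.093
```

```text
7.6833 [ 0.5266 -0.1387  0.0918] [ 0.3852  0.331  -0.1132] 0.0004179210742795873
312 [(262, np.float64(-0.0092), np.float64(0.0127), np.float64(-0.0033)), (264, np.float64(-0.0089), np.float64(0.0106), np.float64(-0.0033)), (266, np.float64(-0.0081), np.float64(0.0099), np.float64(-0.0032)), (268, np.float64(-0.007), np.float64(0.0099), np.float64(-0.0033)), (270, np.float64(-0.006), np.float64(0.0098), np.float64(-0.0033)), (272, np.float64(-0.0051), np.float64(0.0094), np.float64(-0.0033)), (274, np.float64(-0.0036), np.float64(0.0104), np.float64(-0.0033)), (276, np.float
332 [(262, np.float64(-0.0096), np.float64(0.0117), np.float64(0.0068)), (264, np.float64(-0.0093), np.float64(0.0095), np.float64(0.0067)), (266, np.float64(-0.0084), np.float64(0.009), np.float64(0.0067)), (268, np.float64(-0.0074), np.float64(0.0091), np.float64(0.0067)), (270, np.float64(-0.0059), np.float64(0.0101), np.float64(0.0068)), (272, np.float64(-0.0049), np.float64(0.0098), np.float64(0.0068)), (274, np.float64(-0.004), np.float64(0.0095), np.float64(0.0067)), (276, np.float64(-0.0
7.7833 [ 0.527  -0.139   0.0928] [-0.4206  0.3224  0.6974  1.8669 -0.2397  1.032   1.7078]
dial_nose [396.1, 329.3] 0.69 [ 0.5523 -0.1073  0.099 ] [ 0.5205 -0.1124  0.1476]
7.8333 [ 0.52708616 -0.13902498  0.09303276] [-0.65152476  0.59011452  0.42284188]
-0.7:.093 [ 0.5346 -0.1429  0.093 ] [ 0.0082  0.0001 -0.002 ]
-.4:.093 [ 0.5355 -0.1365  0.093 ] [0.0076 0.0001 0.0044]
-.2:.093 [ 0.5369 -0.1322  0.093 ] [0.0079 0.0001 0.009 ]
0:.093 [ 0.539  -0.1279  0.093 ] [0.0089 0.0001 0.0136]
.2:.093 [ 0.5418 -0.1238  0.093 ] [0.0107 0.0001 0.0183]
.4:.093 [ 0.5453 -0.12    0.093 ] [0.0132 0.0001 0.0228]
.6:.093 [ 0.5495 -0.1167  0.093 ] [0.0165 0.0001 0.027 ]
.8:.093 [ 0.5543 -0.114   0.093 ] [0.0205 0.0002 0.0308]
1:.093 [ 0.5595 -0.112   0.093 ] [0.0252 0.0002 0.0339]
```

View pics/w4.png

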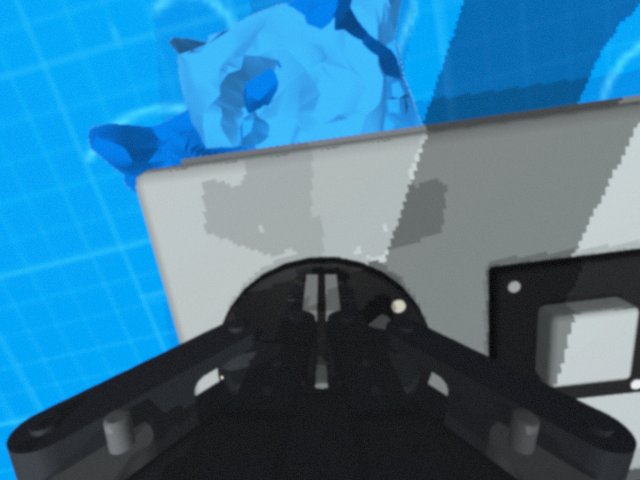

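move_arm --increments '[{"offset":[0.005,0.004,0],"yaw":0,"jaw":255},{"offset":[0.0075,0.004,0.005],"yaw":0,"jaw":255},{"offset":[0.0085,0.004,0.01],"yaw":0,"jaw":255},{"offset":[0.009,0.004,0.0135],"yaw":0,"jaw":255},{"offset":[0.01,0.004,0.0165],"yaw":0,"jaw":255},{"offset":[0.011,0.004,0.019],"yaw":0,"jaw":255},{"offset":[0.0115,0.004,0.0205],"yaw":0,"jaw":255}]'

```text
clock: 8.42
position: [0.5432, -0.1215, 0.0891]
ee_rot: [0.702, -0.082, 0.086, -0.702]
ft_force: [-0.4, -1.1, 0.4]
grip_width: -0.001
```

move_arm --increments '[{"offset":[0.0015,0,0.002],"yaw":0,"jaw":255},{"offset":[0.003,0,0.004],"yaw":0,"jaw":255},{"offset":[0.005,0,0.0065],"yaw":0,"jaw":255},{"offset":[0.007,0,0.0085],"yaw":0,"jaw":255},{"offset":[0.009,0,0.01],"yaw":0,"jaw":255},{"offset":[0.009,0,0.01],"yaw":0,"jaw":255}]'

```text
clock: 8.92
position: [0.555, -0.1133, 0.0892]
ee_rot: [0.702, -0.082, 0.085, -0.702]
ft_force: [0.6, 1.1, 0.3]
grip_width: 0.003
```

```bash
cat > ov.py <<'E'
from h import *
import sys
A=np.array([.573,-.148]);ims=[]
for n,x,y in [('scene',355,270),('side',352,228)]:
    p=cam(n);im=cv2.resize(p['pixels'][y-50:y+50,x-50:x+50,::-1].copy(),None,fx=4,fy=4,interpolation=cv2.INTER_CUBIC)
    pr=lambda X:((p['intrinsics']@(p['R']@X+p['t']))[:2]/(p['R']@X+p['t'])[2]-[x-50,y-50])*4+1.5
    for k in range(8):
        f=np.radians(-7.3+126-36*k);u=np.array([np.cos(f),np.sin(f)])
        cv2.putText(im,str(k),tuple(map(int,pr(np.r_[A+.06*u,.082])-[5,-5])),0,.5,(0,255,0),1)
        cv2.circle(im,tuple(map(int,pr(np.r_[A+.046*u,.112]))),3,(0,0,255) if k else (255,0,255),-1)
    ims.append(im)
    # pointer-coloured points at 0.1..0.116 height within dial: direction of depth points beyond hub
    v,uu=np.mgrid[0:480,0:640];X=(np.stack([uu,v,np.ones_like(uu)],-1)@np.linalg.inv(p['intrinsics']).T)*p['depth'][...,None]
    W=X@p['_M'][:3,:3].T+p['_M'][:3,3];d=W[...,:2]-A;r=np.hypot(d[...,0],d[...,1])
    m=(r>.02)&(r<.05)&(W[...,2]>.088)&(W[...,2]<.113)&(p['depth']>0)
    k=((118.7-np.degrees(np.arctan2(d[...,1],d[...,0])))%360)/36
    print(n,'positions histogram 0.5 bins',np.histogram(k[m],np.arange(-.25,10.5,.5))[0])
cv2.imwrite('pics/'+sys.argv[1],np.hstack(ims));o=manip.get_obs();print(o['clock'],o['position'],o['ft_force'])
E
python3 ov.py v4.png;  python3 wp.py .034 .6:.089 .8:.089 1:.089 1.2:.089 1.4:.089 1.6:.089 1.8:.089 2:.089
```

```text
scene positions histogram 0.5 bins [ 3  7 45  3  0  0  0  0  0  0  0  0  0  0  0  0  0  0  0 46 19]
side positions histogram 0.5 bins [ 9 29 33  0  0  0  0  0  0  0  0  0  0  0  0  0  0  0  0 10  9]
9.0167 [ 0.55442651 -0.11387023  0.08913642] [ 0.5676473   1.15752115 -0.17870463]
9.0167 [ 0.55442651 -0.11387023  0.08913642] [ 0.5676473   1.15752115 -0.17870463]
.6:.089 [ 0.5495 -0.1167  0.089 ] [-0.0042  0.0001 -0.0039]
.8:.089 [ 0.5543 -0.114   0.089 ] [-0.0001  0.0001 -0.0001]
1:.089 [ 0.5595 -0.112   0.089 ] [0.0045 0.0002 0.003 ]
1.2:.089 [ 0.5649 -0.1108  0.089 ] [0.0095 0.0002 0.0055]
1.4:.089 [ 0.5687 -0.1097  0.089 ] [0.0129 0.0002 0.0074]
1.6:.089 [ 0.5728 -0.1091  0.089 ] [0.0167 0.0002 0.009 ]
1.8:.089 [ 0.5772 -0.109   0.089 ] [0.021  0.0002 0.0101]
2:.089 [ 0.5818 -0.1095  0.089 ] [0.0255 0.0003 0.0106]
```

View pics/v4.png

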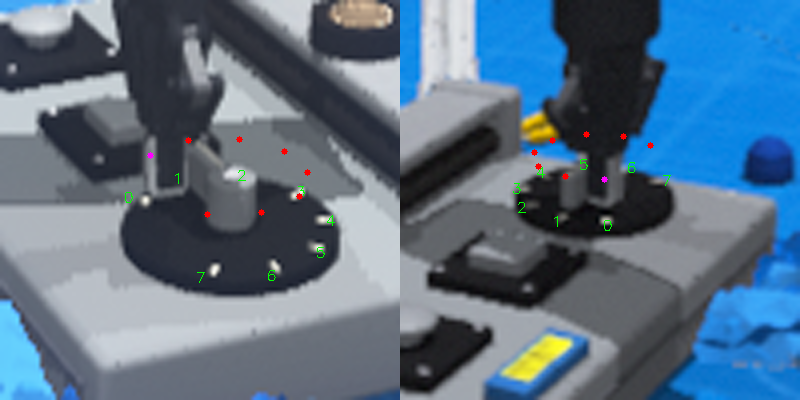

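move_arm --increments '[{"offset":[0.0025,0,0.0015],"yaw":0,"jaw":255},{"offset":[0.0045,0,0.003],"yaw":0,"jaw":255},{"offset":[0.007,0,0.0045],"yaw":0,"jaw":255},{"offset":[0.0095,0,0.0055],"yaw":0,"jaw":255},{"offset":[0.0115,0,0.0065],"yaw":0,"jaw":255},{"offset":[0.013,0,0.0074],"yaw":0,"jaw":255},{"offset":[0.0155,0,0.0085],"yaw":0,"jaw":255},{"offset":[0.0175,0,0.0094],"yaw":0,"jaw":255},{"offset":[0.0195,0,0.01],"yaw":0,"jaw":255},{"offset":[0.021,0,0.0101],"yaw":0,"jaw":255}]'

```text
clock: 9.85
position: [0.5778, -0.1087, 0.0893]
ee_rot: [0.702, -0.082, 0.086, -0.702]
ft_force: [0.3, 0.1, 0.3]
grip_width: -0.004
```

```bash
python3 ov.py v5.png;  python3 wp.py .034 1.8:.089 2:.089 2.2:.089 2.4:.089 2.6:.089 2.8:.089
```

```text
scene positions histogram 0.5 bins [ 0 37 22 14  6  1  0  0  0  0  0  0  0  0  0  0  0  0  0  0  0]
side positions histogram 0.5 bins [ 0 26 20 18 15  0  0  0  0  0  0  0  0  0  0  0  0  0  0  0  0]
9.95 [ 0.57765814 -0.10893606  0.089341  ] [ 0.32375293 -0.77161145  0.30119254]
9.95 [ 0.57765814 -0.10893606  0.089341  ] [ 0.32375293 -0.77161145  0.30119254]
1.8:.089 [ 0.5772 -0.109   0.089 ] [-0.0004  0.0003 -0.0001]
2:.089 [ 0.5818 -0.1095  0.089 ] [0.0041 0.0004 0.0004]
2.2:.089 [ 0.5864 -0.1108  0.089 ] [0.0089 0.0004 0.0003]
2.4:.089 [ 0.591  -0.1128  0.089 ] [ 0.0138  0.0004 -0.0006]
2.6:.089 [ 0.5953 -0.1156  0.089 ] [ 0.0187  0.0004 -0.0023]
2.8:.089 [ 0.5994 -0.1191  0.089 ] [ 0.0235  0.0005 -0.0047]
```

move_arm --increments '[{"offset":[0.002,0,0.0002],"yaw":0,"jaw":255},{"offset":[0.0045,0,0.0004],"yaw":0,"jaw":255},{"offset":[0.0065,0,0.0004],"yaw":0,"jaw":255},{"offset":[0.009,0,0.0003],"yaw":0,"jaw":255},{"offset":[0.0115,0,-0.0001],"yaw":0,"jaw":255},{"offset":[0.014,0,-0.0006],"yaw":0,"jaw":255},{"offset":[0.0165,0,-0.0014],"yaw":0,"jaw":255},{"offset":[0.019,0,-0.0023],"yaw":0,"jaw":255},{"offset":[0.0215,0,-0.0035],"yaw":0,"jaw":255},{"offset":[0.0235,0,-0.0047],"yaw":0,"jaw":255}]'

```text
clock: 10.78
position: [0.5999, -0.1193, 0.0896]
ee_rot: [0.702, -0.081, 0.086, -0.702]
ft_force: [-0.3, 0.6, -0.4]
grip_width: 0.005
```

```bash
python3 ov.py v6.png;  python3 wp.py .034 2.8:.089 3:.089 3.2:.089 3.4:.089 3.6:.089 3.8:.089
```

```text
scene positions histogram 0.5 bins [ 0  0  0 10 13 13 22 78  1  0  0  0  0  0  0  0  0  0  0  0  0]
side positions histogram 0.5 bins [ 0  0  0 37 13  0  1  0  0  0  0  0  0  0  0  0  0  0  0  0  0]
10.8833 [ 0.59977323 -0.11951732  0.08956576] [ 0.35207415 -0.93296939  0.00814413]
10.8833 [ 0.59977323 -0.11951732  0.08956576] [ 0.35207415 -0.93296939  0.00814413]
2.8:.089 [ 0.5994 -0.1191  0.089 ] [-0.0005  0.0006  0.0003]
3:.089 [ 0.6029 -0.1233  0.089 ] [ 0.004   0.0006 -0.0029]
3.2:.089 [ 0.6058 -0.1281  0.089 ] [ 0.0079  0.0006 -0.0069]
3.4:.089 [ 0.608  -0.1335  0.089 ] [ 0.0113  0.0006 -0.0116]
3.6:.089 [ 0.6093 -0.1392  0.089 ] [ 0.0139  0.0007 -0.0169]
3.8:.089 [ 0.6102 -0.1435  0.089 ] [ 0.0158  0.0007 -0.0209]
```

View pics/v6.png

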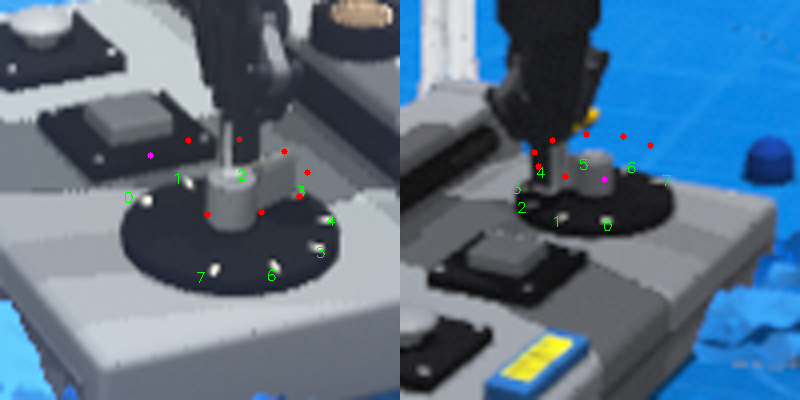

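move_arm --increments '[{"offset":[0.002,0,-0.0013],"yaw":0,"jaw":255},{"offset":[0.004,0,-0.003],"yaw":0,"jaw":255},{"offset":[0.006,0,-0.005],"yaw":0,"jaw":255},{"offset":[0.008,0,-0.007],"yaw":0,"jaw":255},{"offset":[0.0095,0,-0.009],"yaw":0,"jaw":255},{"offset":[0.0113,0,-0.0116],"yaw":0,"jaw":255},{"offset":[0.0127,0,-0.014],"yaw":0,"jaw":255},{"offset":[0.014,0,-0.017],"yaw":0,"jaw":255},{"offset":[0.015,0,-0.019],"yaw":0,"jaw":255},{"offset":[0.0158,0,-0.021],"yaw":0,"jaw":255}]'

```text
clock: 11.72
position: [0.6102, -0.1434, 0.0896]
ee_rot: [-0.702, 0.082, -0.086, 0.702]
ft_force: [-0.8, 4.1, -0.1]
grip_width: 0.0
```

```bash
python3 ov.py v7.png;  python3 wp.py .034 3.8:.089 4:.089 4.2:.089 4.4:.089 4.6:.089 4.7:.089 4.8:.089
```

```text
scene positions histogram 0.5 bins [ 0  0  0  0  0  3  5 10 51 99  1  0  0  0  0  0  0  0  0  0  0]
side positions histogram 0.5 bins [ 0  0  0  0  0 24 30  6 11  3  0  0  0  0  0  0  0  0  0  0  0]
11.8167 [ 0.61018453 -0.14363476  0.0896228 ] [-0.52981422  1.80364472  0.31178891]
11.8167 [ 0.61018453 -0.14363476  0.0896228 ] [-0.52981422  1.80364472  0.31178891]
3.8:.089 [ 0.6102 -0.1435  0.089 ] [0.     0.0006 0.0001]
4:.089 [ 0.611  -0.1471  0.089 ] [ 0.0016  0.0006 -0.0032]
4.2:.089 [ 0.6114 -0.151   0.089 ] [ 0.0029  0.0006 -0.0069]
4.4:.089 [ 0.6112 -0.1552  0.089 ] [ 0.0037  0.0006 -0.011 ]
4.6:.089 [ 0.6105 -0.1595  0.089 ] [ 0.004   0.0006 -0.0153]
4.7:.089 [ 0.6099 -0.1616  0.089 ] [ 0.004   0.0006 -0.0176]
4.8:.089 [ 0.6091 -0.1638  0.089 ] [ 0.0037  0.0006 -0.0199]
```

move_arm --increments '[{"offset":[0.0008,0,-0.0016],"yaw":0,"jaw":255},{"offset":[0.0016,0,-0.0032],"yaw":0,"jaw":255},{"offset":[0.0023,0,-0.005],"yaw":0,"jaw":255},{"offset":[0.0029,0,-0.007],"yaw":0,"jaw":255},{"offset":[0.0033,0,-0.009],"yaw":0,"jaw":255},{"offset":[0.0037,0,-0.011],"yaw":0,"jaw":255},{"offset":[0.0039,0,-0.013],"yaw":0,"jaw":255},{"offset":[0.004,0,-0.0145],"yaw":0,"jaw":255},{"offset":[0.004,0,-0.016],"yaw":0,"jaw":255},{"offset":[0.004,0,-0.0165],"yaw":0,"jaw":255}]'

```text
clock: 12.65
position: [0.6101, -0.1611, 0.0897]
ee_rot: [0.702, -0.082, 0.086, -0.702]
ft_force: [0.1, -0.2, 0.4]
grip_width: 0.002
```

```bash
python3 ov.py v8.png
```

```text
scene positions histogram 0.5 bins [  0   0   0   0   0   0   0   2  11  19 128  16   0   0   0   0   0   0
   0   0   0]
side positions histogram 0.5 bins [ 0  0  0  0  0  0  2 38  9  9  9  0  0  0  0  0  0  0  0  0  0]
12.75 [ 0.61015336 -0.16079697  0.08969329] [-0.52126834  0.01648825  0.08697066]
```

View pics/v8.png

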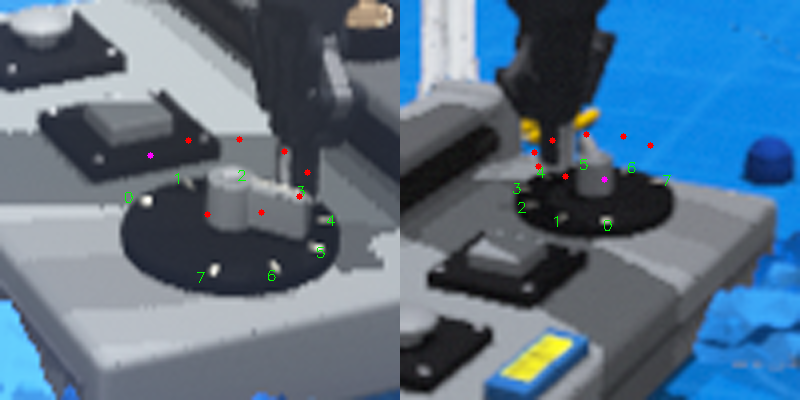

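move_arm --increments '[{"offset":[0.001,0,0.006],"yaw":0,"jaw":255},{"offset":[0.001,-0.005,0.01],"yaw":0,"jaw":255},{"offset":[0,-0.04,0.012],"yaw":0,"jaw":255},{"offset":[-0.02,-0.07,0.03],"yaw":0,"jaw":255},{"offset":[-0.05,-0.09,0.06],"yaw":0,"jaw":255},{"offset":[-0.08,-0.1,0.09],"yaw":0,"jaw":255},{"offset":[-0.09,-0.11,0.11],"yaw":0,"jaw":255},{"offset":[-0.09,-0.11,0.12],"yaw":0,"jaw":255},{"offset":[-0.09,-0.11,0.12],"yaw":0,"jaw":255},{"offset":[-0.09,-0.11,0.12],"yaw":0,"jaw":255}]'

```text
clock: 13.58
position: [0.5506, -0.0224, 0.1994]
ee_rot: [0.702, -0.081, 0.086, -0.702]
ft_force: [0.2, -1.0, 0.3]
grip_width: 0.003
```

```bash
python3 ov.py v9.png; python3 m.py w9.png
python3 - <<'E'
import cv2,numpy as np
a=cv2.imread('pics/v9.png')[:,:400];b=cv2.resize(cv2.imread('pics/w9.png'),(400,300));b=cv2.copyMakeBorder(b,0,100,0,0,0)
cv2.imwrite('pics/v10.png',np.hstack([a,b]))
E
```

```text
scene positions histogram 0.5 bins [  0   0   0   0   0   0   0   0   0   2 136  11   0   0   0   0   0   0
   0   0   0]
side positions histogram 0.5 bins [ 0  0  0  0  0  0  0  0  0  3 11  0  0  0  0  0  0  0  0  0  0]
13.6833 [ 0.55032344 -0.02435046  0.19887053] [0.31516349 0.33957464 0.85164504]
13.7333 [ 0.5503 -0.0245  0.1988] [-0.6348  0.2039  0.6805  1.7372 -0.1328  1.2424  1.4085]
dial_axis [189.3, 286.8] 0.66 [ 0.5747 -0.1451  0.082 ] [ 0.569  -0.1365  0.0984]
dial_nose [143.7, 331.2] 0.72 [ 0.5979 -0.1868  0.099 ] [ 0.592  -0.1774  0.1119]
start_key_top [346.2, 276.5] 0.67 [ 0.592  -0.0122  0.094 ] [ 0.5916 -0.0122  0.095 ]
start_key_top [482.1, 141.9] 0.41 [0.5128 0.1061 0.094 ] [0.5138 0.1103 0.0847]
stop_head_top [522.2, 257.1] 0.9 [0.6044 0.1227 0.103 ] [0.6041 0.1223 0.1037]
dial_pod [190.2, 283.8] 0.7 [ 0.5762 -0.1496  0.07  ] [ 0.5683 -0.1373  0.0938]
dial_pod [344.1, 276.3] 0.32 [ 0.6017 -0.0145  0.07  ] [ 0.5912 -0.0138  0.0947]
```

View pics/v10.png

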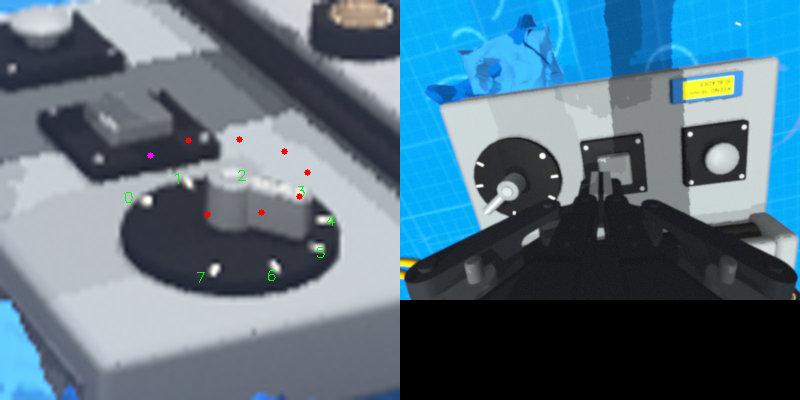

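move_arm --increments '[{"offset":[0.02,0.02,0.012],"yaw":0,"jaw":255},{"offset":[0.038,0.05,0.022],"yaw":0,"jaw":255},{"offset":[0.038,0.075,0.022],"yaw":0,"jaw":255},{"offset":[0.038,0.09,0.022],"yaw":0,"jaw":255},{"offset":[0.038,0.099,0.022],"yaw":0,"jaw":255},{"offset":[0.038,0.103,0.022],"yaw":0,"jaw":255},{"offset":[0.038,0.103,0.022],"yaw":0,"jaw":255}]'

```text
clock: 14.57
position: [0.5928, -0.0117, 0.0959]
ee_rot: [0.702, -0.083, 0.086, -0.702]
ft_force: [0.2, -0.7, -0.9]
grip_width: -0.003
```

move_arm --increments '[{"offset":[0,0.0015,0],"yaw":0,"jaw":255},{"offset":[0,0.003,0],"yaw":0,"jaw":255},{"offset":[0,0.004,0],"yaw":0,"jaw":255},{"offset":[0,0.004,0],"yaw":0,"jaw":255}]'

```text
clock: 14.9
position: [0.593, -0.0116, 0.0924]
ee_rot: [0.702, -0.082, 0.086, -0.702]
ft_force: [0.6, -0.2, -0.4]
grip_width: 0.0
```

move_arm --increments '[{"offset":[0,0.0015,0],"yaw":0,"jaw":255},{"offset":[0,0.003,0],"yaw":0,"jaw":255},{"offset":[0,0.003,0],"yaw":0,"jaw":255}]'

```text
clock: 15.15
position: [0.5933, -0.0115, 0.0895]
ee_rot: [0.702, -0.082, 0.087, -0.702]
ft_force: [0.2, 0.6, 2.5]
grip_width: 0.002
```

move_arm --increments '[{"offset":[0,0.0015,0],"yaw":0,"jaw":255},{"offset":[0,0.003,0],"yaw":0,"jaw":255},{"offset":[0,0.003,0],"yaw":0,"jaw":255}]'

```text
clock: 15.4
position: [0.5934, -0.0115, 0.0864]
ee_rot: [0.702, -0.082, 0.087, -0.702]
ft_force: [-0.9, 0.4, 3.8]
grip_width: 0.002
```

move_arm --increments '[{"offset":[0,0.001,0],"yaw":0,"jaw":255},{"offset":[0,0.002,0],"yaw":0,"jaw":255},{"offset":[0,0.002,0],"yaw":0,"jaw":255}]'

```text
clock: 15.65
position: [0.5934, -0.0115, 0.085]
ee_rot: [0.702, -0.082, 0.087, -0.702]
ft_force: [-3.5, -0.2, 9.5]
grip_width: 0.005
```

move_arm --increments '[{"offset":[0,0.0005,0],"yaw":0,"jaw":255},{"offset":[0,0.0005,0],"yaw":0,"jaw":255}]'

```text
clock: 15.82
position: [0.5934, -0.0115, 0.085]
ee_rot: [-0.702, 0.082, -0.087, 0.702]
ft_force: [-4.9, 1.0, 9.0]
grip_width: 0.001
```

move_arm --increments '[{"offset":[0,-0.005,0],"yaw":0,"jaw":255},{"offset":[0,-0.012,0],"yaw":0,"jaw":255},{"offset":[0,-0.04,0],"yaw":0,"jaw":255},{"offset":[0,-0.08,0],"yaw":0,"jaw":255},{"offset":[-0.04,-0.11,0],"yaw":0,"jaw":255},{"offset":[-0.06,-0.12,0],"yaw":0,"jaw":255},{"offset":[-0.06,-0.12,0],"yaw":0,"jaw":255},{"offset":[-0.06,-0.12,0],"yaw":0,"jaw":255}]'

```text
clock: 16.48
position: [0.5342, 0.0035, 0.2059]
ee_rot: [-0.701, 0.081, -0.087, 0.703]
ft_force: [-0.3, 0.1, -0.4]
grip_width: -0.002
```

```bash
python3 ov.py v11.png; python3 m.py w11.png dial_nose dial_axis start_key_top stop_head_top
python3 - <<'E'
import cv2,numpy as np
a=cv2.imread('pics/v11.png')[:,:400];b=cv2.resize(cv2.imread('pics/w11.png'),(400,300));b=cv2.copyMakeBorder(b,0,100,0,0,0)
cv2.imwrite('pics/v12.png',np.hstack([a,b]))
E
```

```text
scene positions histogram 0.5 bins [  0   0   0   0   0   0   0   0   0   6 126  18   0   0   0   0   0   0
   0   0   0]
side positions histogram 0.5 bins [ 0  0  0  0  0  0  0  0  0  3 12  1  0  0  0  0  0  0  0  0  0]
16.5833 [0.53451528 0.00287882 0.20434387] [-0.39132111  0.78485605  0.02998391]
16.6333 [0.5345 0.0027 0.204 ] [-0.7048  0.1541  0.6813  1.7711 -0.1008  1.2464  1.3336]
dial_nose [120.2, 351.4] 0.95 [ 0.5984 -0.1905  0.099 ] [ 0.591  -0.1784  0.1134]
dial_axis [167.1, 308.7] 0.86 [ 0.5762 -0.1468  0.082 ] [ 0.569  -0.1357  0.0998]
stop_head_top [486.6, 281.8] 0.74 [0.606  0.1238 0.103 ] [0.606  0.1238 0.1029]
```

View pics/v12.png

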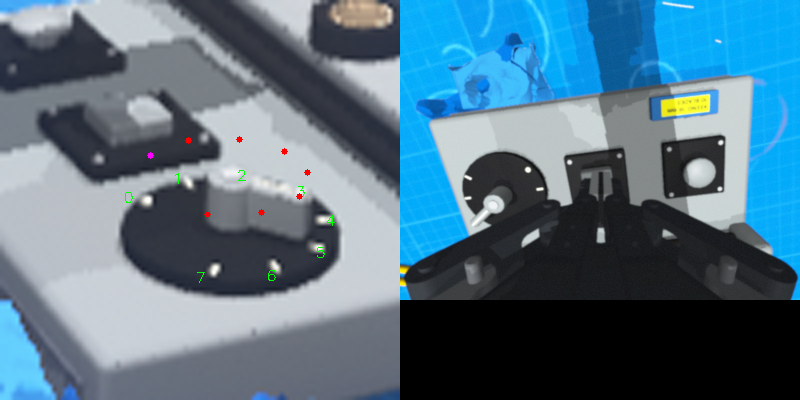

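```bash
python3 -c "
from workcell import manip
print(manip.hand_in())"
```

```text
the job is handed in; nothing more can be done
None
```

The speed selector now rests in position 5. I then pressed the start key to its stop and let it come up, and handed the job in at about 16.6 s of the allowed 64 s.

- **Selector:** The last two pointer measurements gave positions 4.9 and 5.05. One was taken before the key press and one after, so the press did not disturb it. I pushed with the closed fingers from the side, one click at a time, without pinching. The force readings between moves stayed at or below about 4 N.
- **Start key:** I felt contact with the tool centre point at about 90.5 mm height, and it stopped at 85.0 mm. That is about 5.5 mm by measurement against the 6 mm stated. The vertical force rose to 9.5 N against the 4.5 N full-travel spring and a further 0.5 mm command did not move it, so I took it as fully down. The last picture shows it up again.
- **Stop head and loose things:** The finger never went near the stop head, and none of the loose things visible in the last picture had moved. I did not measure their positions separately.

**What disagreed:** The first sweep passed over the pointer without moving it. The camera depth showed the closed fingertips about 20–25 mm higher than `tcp_to_tips` implied. I lowered the tool accordingly and repeated the sweep.

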